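# Swap the block of a dry-block heater

### The job

Swap the metal block of the dry-block heater: lift the used block out of the heater's well by its grip and let it slide down the sloping draining plate until it rests flat and snug in the plate's low corner. Then plug the fresh block, which stands on the bench, squarely into the well until it is fully home. Do not drop the blocks, and leave the bottle, flask and clamp where they are.

Things in the scene. Friction and masses are not known exactly. Their poses are not given: they have to be found in the camera images.
- used_block_center (a point): used block: aluminium block 64 (x) x 44 (y) x 50 (z) mm, about 0.3 kg, six wide dark bores (13 mm) in its top, and a black upright lifting grip on the middle of the top. Its lowest 10 mm taper in by 3 mm all round. This point: centre of the aluminium, 25 mm above its underside; x along the 64 mm, z up. It starts seated in the heater's well, its top 10 mm above the heater's top.
- used_block_grip (a point): lifting grip of the used block: black plastic bar 40 mm long (x), 12 mm thick (y), 40 mm high, pinched across y. This point: in the bar, 49 mm above the block's centre, 24 mm above the aluminium top (the bar rises 16 mm further). Axes as the block's.
- fresh_block_center (a point): fresh block: aluminium block 64 (x) x 44 (y) x 50 (z) mm, about 0.3 kg, ten narrow dark bores (7.5 mm) in its top, and a black upright lifting grip on the middle of the top. Its lowest 10 mm taper in by 3 mm all round. This point: centre of the aluminium, 25 mm above its underside; x along the 64 mm, z up. It starts standing on the bench, to one side of the heater.
- fresh_block_grip (a point): lifting grip of the fresh block: black plastic bar 40 mm long (x), 12 mm thick (y), 40 mm high, pinched across y. This point: in the bar, 49 mm above the block's centre, 24 mm above the aluminium top (the bar rises 16 mm further). Axes as the block's.
- well (a point): the well: rectangular pocket 67 (x) x 47 (y) mm, 40 mm deep, 3 mm chamfer, bright metal frame round its mouth. This point: centre of the mouth, level with the heater's top; x along the long side, z up. A block goes in either way round; fully home, its centre is 15 mm below this point and its aluminium top 10 mm above it.
- heater: the fixed dry-block heater, a grey box 200 (x) x 140 (y) mm, 90 mm high, with the well in its top; origin at the centre of its underside, the well's centre 30 mm from it along -x.
- corner (a point): inside low corner of the sloping draining plate, on its surface where its two rims meet, at the side towards the robot and to the right (-x, -y); x and y run along the rims, up the slope (about 15 degrees each), z is the plate's normal, 22 degrees off vertical. A block resting in the corner with its long side along x has its centre at x 32, y 22, z 25 mm here.
- slope_center (a point): middle of the surface of the fixed, white, slippery (friction about 0.1) 170 x 170 mm sloping plate, 85 mm in x and y from the low corner, axes as there. Rims 20 mm high and 6 mm thick stand along its two low sides only. A block set flat on it, square to the rims, slides down by itself against both.
- bottle: bystander: amber bottle 60 mm across, 130 mm high; origin at the centre of its underside.
- flask: bystander: round glass flask on a cork ring, 84 mm across, 141 mm high; origin at the centre of its underside.
- clamp: bystander: small dark steel fork clamp lying flat, about 65 x 34 mm, 24 mm high; origin under its body.

How it is judged:
By the outcome, as a careful person would: the job done as asked, in the order asked, and still so for the second after the job is handed in, with the robot touching nothing.
It also fails if it takes over 64 s, if anything falls off the work surface, if the arm or the gripper's body presses on something with over 40 N, if the wrist force passes 120 N, or if a joint passes its speed limit or range.

### The arm

A 6-joint arm with a two-finger parallel gripper is mounted at the origin on the work surface. World frame = base frame: x ahead of the robot, y to its left, z up, the work surface at z = 0. Lengths are in mm, angles in rad, forces in N, time in s.
With the tool pointing down it reaches from about 200 to 875 mm from the base axis. Payload 3.4 kg.
Tool frame: the origin (TCP) lies at the very end of the fingers, on their centre line; the grasp point (between the pads) lies 19 mm behind it (arm.grip_point_offset is the distance from the TCP to the grasp point, in mm); z points along the fingers, x is the direction in which the jaws open and shut, and the axes are right-handed (so a half turn about z gives the same grasp; the last joint's range is limited). The gripper opens to 94 mm and grips with 3 to 60 N. Pads are 16 mm wide; open, the fingers measure 119 mm over their backs; the gripper's body (75 mm by 177 mm) begins 78 mm behind the grasp point.
Start: joints at [-1.307, 0.276, 1.505, -0, 1.361, -0.121], TCP at [215.842, -532.989, 205.493] pointing down, gripper open.
Joint ranges: [-2.89, 2.89], [-0.75, 2.08], [0.22, 2.7], [-1.18, 4.32], [0.11, 2.71], [-2.7, 2.7]. Speed limits (rad/s): [2.57, 2.57, 3.14, 3.14, 3.14, 3.14].

### API

Orientations are given as a rotation vector (axis times angle).
In Python, from rig import arm gives the robot as it stands.
- The arm moves only by the shell command python3 -m crank 'ROWS' [FORCE]. ROWS is a JSON object of lists of equal length, an entry for each row: "rotation": the turn, a rotation vector about the tool's x, y, z in rad, a list of three; "travel": the shift along the tool's x, y, z in mm, a list of three; "jaw": the finger opening in mm, from 0 to 94. A call has 1 to 5 rows; each row is the pose to reach, as a shift and turn from the pose commanded when the call began, along the tool's axes at that moment; what a row does not reach only later rows make up. A row lasts 1/10 s, in which the tool goes at most 50 mm and 8.59 degrees, less where a joint would pass 70% of its speed; a pose out of reach is approached as far as the arm can. A call with a gripper value outside its range is refused whole. The fingers move at their own pace and stop on an object; FORCE is the grip in N (left out, the last holds). Time passes only in rows, so rows that repeat a pose let the fingers close. It gives the time, the measured TCP pose, the force and the opening at its end, in the units of the state.
- arm.read_state(): the state, without advancing time (a new reading comes with each control period).
- arm.capture(name): name is "side" or "top"; returns a dict with "image" (384x512x3 uint8, blue, green, red), "mtx" (3x3 intrinsics, pixels), "R" (3x3) and "t" (3): a world point X has camera coordinates R X + t. Camera axes: x right, y down, z forward; pixel columns grow to the right and rows downward; lengths in mm; the calibration is good to about 2 mm. A picture is of the moment at which its call begins. There is no depth.
- arm.finish_job(): hands the job in, once; it reports no verdict.
The state is a dict: "time": time; "q": joint angles; "qvel": joint speeds; "effort": joint torques, N m; "ee_pos": TCP position; "tcp_rot": TCP orientation; "contact_force": force on the tool from outside, world axes, zero at the start; "ft_torque": the same for the moment, N m; "gripper_width": opening from 0.0 (shut) to 1.0 (fully open).
Only numpy, scipy, OpenCV 4.12 (cv2) and the standard library are available. Lean on these libraries where they do the work, as an engineer would, in place of code of your own. Each camera call takes 0.05 s, during which the arm holds its last target.

## Working session

There is one attempt and no reset: what is moved stays moved. The work goes in short steps, Python scripts to look and compute and a shell command to move; the robot and the scene stay as the last step left them, time stands still between calls to the robot, and variables do not carry over. Pictures are saved under pics/ and viewed, and the job is handed in when it is done.

```bash
ls; mkdir -p pics; python3 - <<'E'
from rig import arm
import cv2
print(arm.read_state(), arm.grip_point_offset)
for n in ("side","top"):
    c=arm.capture(n); cv2.imwrite(f"pics/{n}0.png",c["image"]); print(n,c["mtx"],c["R"],c["t"])
E
```

```text
pics
{'time': 0.0, 'q': array([-1.30702162e+00,  2.76597426e-01,  1.50608883e+00, -2.64762871e-06,
        1.36066753e+00, -1.20966995e-01]), 'qvel': array([-3.04234807e-05,  8.25344132e-04,  2.49557213e-04,  2.13234252e-04,
       -1.27721082e-04,  2.57579262e-03]), 'effort': array([-1.23413571e-03, -4.04589772e+01, -2.37229711e+01,  7.01058679e-02,
        3.45286843e-02, -1.43988150e-04]), 'ee_pos': array([ 215.67879766, -532.43546122,  204.62099338]), 'tcp_rot': array([-2.60421902e+00,  1.75510985e+00,  2.09259130e-03]), 'contact_force': array([-0.54433668,  0.43594176,  0.12584867]), 'ft_torque': array([-0.02749536,  0.03407124,  0.00631629]), 'gripper_width': 0.9991301309646304} 18.8
side [[437.59922122   0.         253.13652812]
 [  0.         437.59922122 191.72660467]
 [  0.           0.           1.        ]] [[-0.99252291 -0.11994225 -0.02263032]
 [-0.0567178   0.61737945 -0.78461819]
 [ 0.10808037 -0.77746799 -0.61956611]] [596.75167998 136.10362115 988.57335145]
top [[368.58549276   0.         258.59513644]
 [  0.         368.58549276 192.05303193]
 [  0.           0.           1.        ]] [[ 0.0054339  -0.99963516  0.0264578 ]
 [-0.99851001 -0.00686062 -0.05413588]
 [ 0.05429765 -0.02612421 -0.99818299]] [ -64.49359127  574.62109037 1078.34590619]
```

View pics/side0.png

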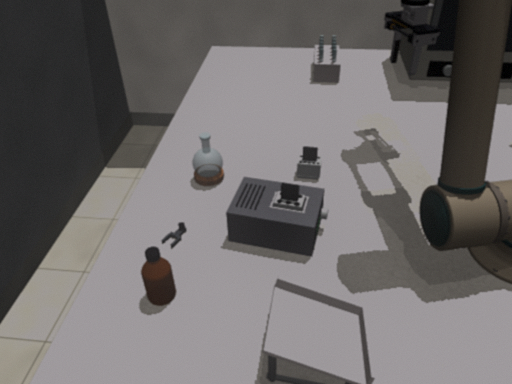

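View pics/top0.png

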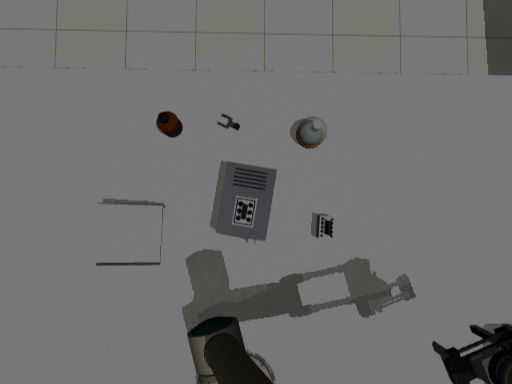

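```bash
python3 - <<'E'
import cv2
s=cv2.imread("pics/side0.png"); t=cv2.imread("pics/top0.png")
def crop(im,x0,x1,y0,y1,n,f):
    c=cv2.resize(im[y0:y1,x0:x1],None,fx=f,fy=f,interpolation=cv2.INTER_CUBIC); c=cv2.convertScaleAbs(c,alpha=1.5,beta=10); cv2.imwrite(n,c)
crop(t,85,185,190,275,"pics/t_plate.png",7)
crop(t,205,345,155,250,"pics/t_heat.png",5.7)
crop(s,225,335,140,255,"pics/s_heat.png",5)
crop(s,250,390,275,384,"pics/s_plate.png",5)
E
```

```text
(no output)
```

View pics/t_plate.png

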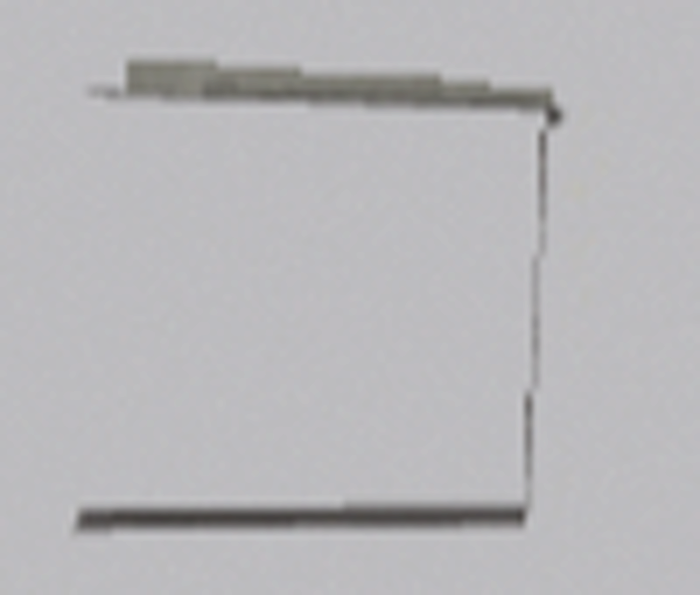

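View pics/t_heat.png

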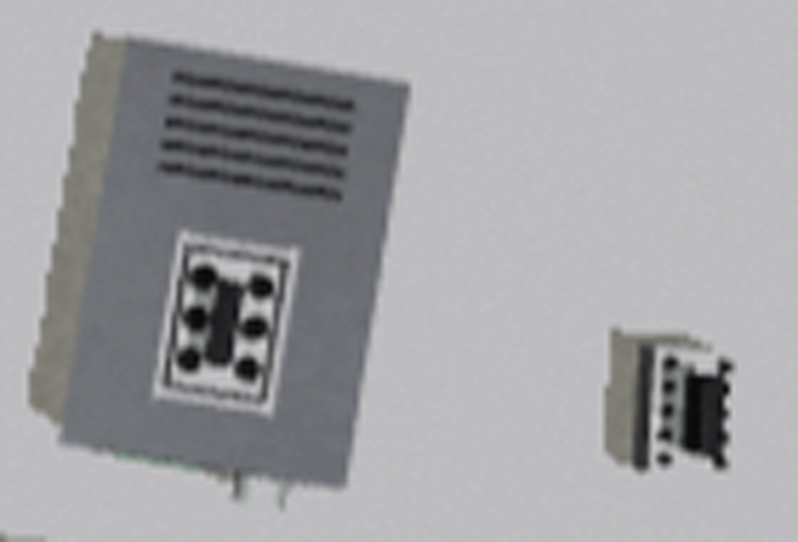

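View pics/s_heat.png

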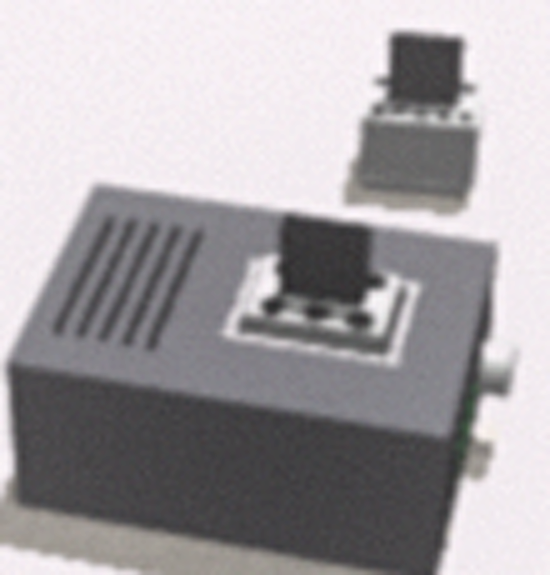

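View pics/s_plate.png

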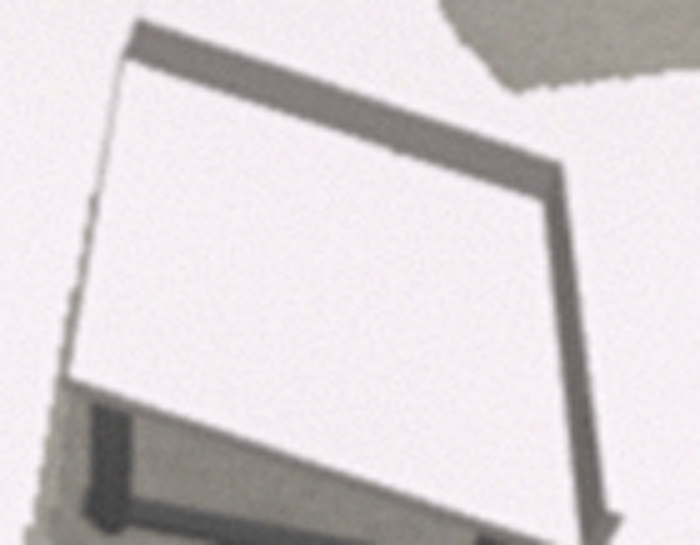

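```bash
cat > h.py <<'E'
import cv2, numpy as np, json
from rig import arm
def cap(n):
    c=arm.capture(n); return c
def cen(c): return -np.array(c["R"]).T@np.array(c["t"])
def ray(c,p):
    d=np.array(c["R"]).T@np.linalg.solve(np.array(c["mtx"]),[p[0],p[1],1.]); return d/np.linalg.norm(d)
def plane(c,p,z):
    o=cen(c);d=ray(c,p); return o+d*(z-o[2])/d[2]
def tri(cs,ps):
    A=np.zeros((3,3));b=np.zeros(3);L=[]
    for c,p in zip(cs,ps):
        o=cen(c);d=ray(c,p);M=np.eye(3)-np.outer(d,d);A+=M;b+=M@o;L.append((o,d))
    X=np.linalg.solve(A,b); e=[np.linalg.norm((np.eye(3)-np.outer(d,d))@(X-o)) for o,d in L]
    return X,max(e)
def proj(c,X):
    x=np.array(c["mtx"])@(np.array(c["R"])@np.array(X,float)+np.array(c["t"])); return x[:2]/x[2]
E
python3 - <<'E'
from h import *
np.set_printoptions(precision=1,suppress=True)
C={n:cap(n) for n in("side","top")}
import pickle; pickle.dump(C,open("c0.pkl","wb"))
for n in C: print(n,cen(C[n]))
S,T=C["side"],C["top"]
U=lambda x,y,x0,y0,f:((x+.5)/f+x0-.5,(y+.5)/f+y0-.5)
sp=lambda x,y:U(x,y,250,275,5); tp=lambda x,y:U(x,y,85,190,7)
th=lambda x,y:U(x,y,205,155,5.7); sh=lambda x,y:U(x,y,225,140,5)
pts={"plate corner":(sp(545,203),tp(526,508)),"plate x170":(sp(126,62),tp(545,115)),"plate xy170":(sp(68,380),tp(92,92)),
"heater A(+x+y)":(sh(12,368),th(127,38)),"heater B(+x-y)":(sh(98,186),th(411,84)),"heater C(-x-y)":(sh(495,243),th(347,487)),"heater D(-x+y)":(sh(443,437),th(60,443)),
"frame +x+y":(sh(223,333),th(182,231)),"frame +x-y":(sh(258,250),th(301,248)),"frame -x-y":(sh(421,284),th(272,417)),"frame -x+y":(sh(401,364),th(152,400)),
}
R={}
for k,(a,b) in pts.items():
    X,e=tri([S,T],[a,b]); R[k]=X; print(k,X,"err %.1f"%e)
h=[R[k] for k in R if k.startswith("heater")]; print("heater c",np.mean(h,0))
f=[R[k] for k in R if k.startswith("frame")]; print("frame c",np.mean(f,0))
ang=lambda v:np.degrees(np.arctan2(v[1],v[0]))
print("yaw",ang(h[0]-h[3]),ang(h[1]-h[2]),ang(h[0]-h[1])-90,ang(h[3]-h[2])-90, "frame",ang(f[0]-f[3]),ang(f[1]-f[2]))
c=R["plate corner"];print("plate x dir",R["plate x170"]-c,np.linalg.norm(R["plate x170"]-c))
print(np.linalg.norm(h[0]-h[3]),np.linalg.norm(h[0]-h[1]))
E
```

```text
side [493.2 756.1 732.8]
top [ 515.6  -32.4 1109.2]
plate corner [369.3 225.3  22.1] err 0.4
plate x170 [531.8 210.3  67. ] err 0.6
plate xy170 [538.  373.  109.3] err 0.3
heater A(+x+y) [655.5  29.6  88.1] err 0.8
heater B(+x-y) [ 634.8 -109.2   88.9] err 0.0
heater C(-x-y) [439.4 -78.6  90.5] err 0.4
heater D(-x+y) [461.1  59.7  90.9] err 1.5
frame +x+y [562.1   1.9  92.6] err 0.1
frame +x-y [552.5 -55.7  96.2] err 1.5
frame -x-y [473.3 -42.2  92.2] err 0.8
frame -x+y [481.1  15.6  92.5] err 0.6
heater c [547.7 -24.6  89.6]
frame c [517.3 -20.1  93.4]
yaw -8.799650536617017 -8.873803658015618 -8.496438785892593 -8.911832813320785 frame -9.610880246618043 -9.680529748845673
plate x dir [162.5 -15.1  44.9] 169.2842825308552
196.8076080317446 140.28507878798638
```

```bash
python3 - <<'E'
import cv2
s=cv2.imread("pics/side0.png"); t=cv2.imread("pics/top0.png")
def crop(im,x0,x1,y0,y1,n,f):
    c=cv2.resize(im[y0:y1,x0:x1],None,fx=f,fy=f,interpolation=cv2.INTER_CUBIC); return cv2.convertScaleAbs(c,alpha=1.8,beta=20)
a=crop(t,225,265,190,235,"",9);b=crop(t,305,345,205,250,"",9)
cv2.imwrite("pics/tops.png",cv2.hconcat([a,b]))
a=crop(s,265,315,175,220,"",8);b=crop(s,290,340,140,185,"",8)
cv2.imwrite("pics/sides.png",cv2.hconcat([a,b]))
E
```

```text
(no output)
```

View pics/tops.png

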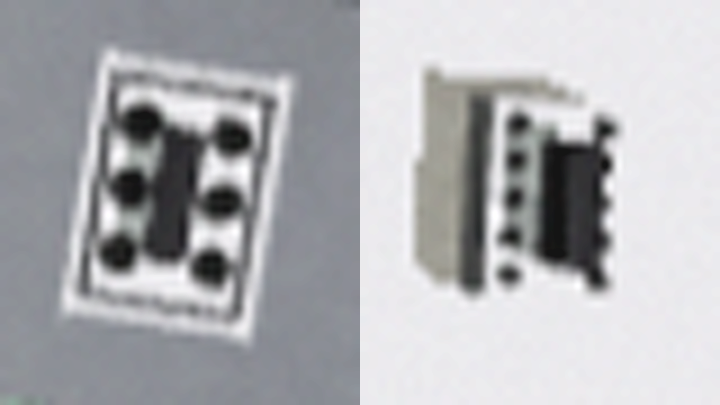

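View pics/sides.png

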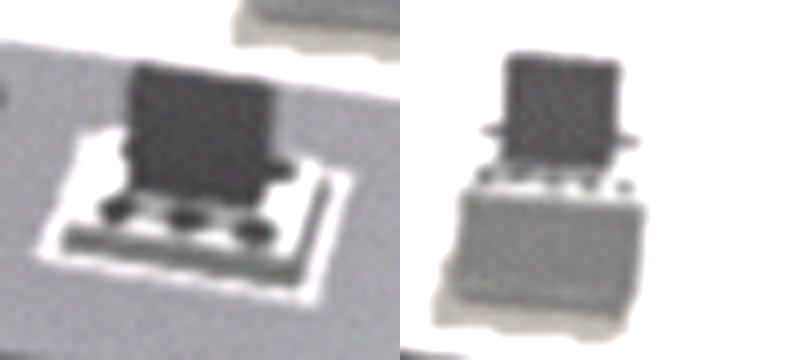

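```bash
python3 - <<'E'
from h import *
np.set_printoptions(precision=1,suppress=True)
import pickle; C=pickle.load(open("c0.pkl","rb")); S,T=C["side"],C["top"]
U=lambda x,y,x0,y0,f:((x+.5)/f+x0-.5,(y+.5)/f+y0-.5)
tu=lambda x,y:U(x,y,225,190,9); tf=lambda x,y:U(x-360,y,305,205,9)
su=lambda x,y:U(x,y,265,175,8); sf=lambda x,y:U(x-400,y,290,140,8)
P={"f bore +x+y":(sf(486,176),tf(519,123)),"f bore -x+y":(sf(625,187),tf(508,273)),"f bore mid+y":(sf(555,183),tf(511,198)),"f bore +x-y":(sf(490,130),tf(606,128)),"f bore -x-y":(sf(628,140),tf(597,283)),
"f alu +x+y":(sf(465,195),tf(497,97)),"f alu -x+y":(sf(640,205),tf(487,290)),
"f griptop +x-y":(sf(508,54),tf(604,150)),"f griptop -x-y":(sf(620,60),tf(598,275)),
"u bore +x+y":(su(118,210),tu(142,124)),"u bore m+y":(su(186,220),tu(130,187)),"u bore -x+y":(su(256,233),tu(119,252)),"u bore -x-y":(su(280,170),tu(208,267)),
"u griptop +x-y":(su(134,64),tu(200,130)),"u griptop -x-y":(su(275,72),tu(184,262)),
}
R={}
for k,(a,b) in P.items():
    X,e=tri([S,T],[a,b]);R[k]=X;print(k,X,"err %.1f"%e)
ang=lambda v:np.degrees(np.arctan2(v[1],v[0]))
print("fresh c",np.mean([R[k] for k in("f bore +x+y","f bore -x+y","f bore +x-y","f bore -x-y")],0),"yaw",ang(R["f bore +x+y"]-R["f bore -x+y"]),ang(R["f bore +x-y"]-R["f bore -x-y"]),ang(R["f alu +x+y"]-R["f alu -x+y"]))
print("bores by plane z50:",[plane(T,tf(*p),50) for p in((519,123),(508,273),(606,128),(597,283))],"side",[plane(S,sf(*p),50) for p in((486,176),(625,187),(490,130),(628,140))])
print("used c diag",(R["u bore +x+y"]+R["u bore -x-y"])/2,"top plane100",np.mean([plane(T,tu(*p),100) for p in((142,124),(119,252),(233,137),(208,267))],0))
# plate fit
c=np.array([[0,0,0],[170,0,0],[170,170,0.]]);w=np.array([[369.3,225.3,22.1],[531.8,210.3,67.],[538,373,109.3]])
H=(c-c.mean(0)).T@(w-w.mean(0));u,s,vt=np.linalg.svd(H);d=np.sign(np.linalg.det(vt.T@u.T));Rp=vt.T@np.diag([1,1,d])@u.T;t=w.mean(0)-Rp@c.mean(0)
print(Rp,t,(Rp@c.T).T+t-w, "tilt",np.degrees(np.arccos(Rp[2,2])))
print("elev",np.degrees(np.arcsin(Rp[2,:2])))
E
```

```text
f bore +x+y [ 499.1 -243.6   51.1] err 0.1
f bore -x+y [ 451.6 -239.7   52.1] err 0.3
f bore mid+y [ 475.3 -240.9   51.5] err 0.3
f bore +x-y [ 498.1 -271.5   51.6] err 0.6
f bore -x-y [ 449.7 -268.1   52.5] err 1.4
f alu +x+y [ 506.5 -237.4   47.1] err 0.6
f alu -x+y [ 446.2 -233.5   49.3] err 0.5
f griptop +x-y [ 492.7 -262.4   88.9] err 1.3
f griptop -x-y [ 454.7 -260.1   90. ] err 1.6
u bore +x+y [539.7  -9.  101.1] err 0.5
u bore m+y [520.5  -5.5 101.8] err 0.4
u bore -x+y [500.7  -2.4 101.2] err 0.3
u bore -x-y [495.7 -29.3 102.6] err 0.3
u griptop +x-y [537.2 -26.8 139.7] err 0.5
u griptop -x-y [498.2 -22.5 142.9] err 0.0
fresh c [ 474.6 -255.7   51.8] yaw -4.705670388115408 -3.958571353329355 -3.669297940889593
bores by plane z50: [array([ 498.9, -243.9,   50. ]), array([ 451.1, -240.1,   50. ]), array([ 497.5, -271.9,   50. ]), array([ 448.1, -268.7,   50. ])] side [array([ 499.2, -245.3,   50. ]), array([ 451.8, -242.8,   50. ]), array([ 498.8, -273.9,   50. ]), array([ 450.9, -271.7,   50. ])]
used c diag [517.7 -19.2 101.9] top plane100 [517.8 -19.3 100. ]
[[ 1.   0.  -0.3]
 [-0.1  1.  -0.2]
 [ 0.3  0.2  0.9]] [369.2 225.8  22.2] [[-0.1  0.5  0.1]
 [ 0.6 -1.2 -0.1]
 [-0.5  0.7  0. ]] tilt 21.257694153290316
elev [15.2 14.5]
```

```bash
cat > plan.py <<'E'
import sys
from h import *
from scipy.spatial.transform import Rotation as Ro
np.set_printoptions(precision=3,suppress=True)
RP=np.array
def down(angx):  # tool down, tool x at world angle angx (deg)
    a=np.radians(angx); x=np.array([np.cos(a),np.sin(a),0]); z=np.array([0,0,-1.]); return np.c_[x,np.cross(z,x),z]
def plan(tcp,Rt,n=1):
    s=arm.read_state(); R0=Ro.from_rotvec(s["tcp_rot"]).as_matrix()
    d=R0.T@(np.array(tcp)-s["ee_pos"]); r=Ro.from_matrix(R0.T@Rt).as_rotvec()
    print("t %.2f"%s["time"],"pos",s["ee_pos"],"F",s["contact_force"],"w",round(s["gripper_width"]*94,1),"q",s["q"])
    print("travel",d.round(1),"|%.0f|"%np.linalg.norm(d),"rot",r,"deg %.1f"%np.degrees(np.linalg.norm(r)))
if __name__=="__main__":
    a=list(map(float,sys.argv[1:])); plan(a[:3],down(a[3]))
E
python3 plan.py 518 -19.3 200 -99
```

```text
t 0.20 pos [ 215.751 -532.665  204.95 ] F [ 0.582 -0.806 -0.376] w 93.5 q [-1.307  0.276  1.506 -0.     1.361 -0.121]
travel [-362.4 -472.9    5.4] |596| rot [0.    0.001 0.542] deg 31.0
```

```bash
python3 -m crank '{"rotation":[[0,0,0.05],[0,0,0.1],[0,0,0.15],[0,0,0.2],[0,0,0.25]],"travel":[[-18,-24,0],[-48,-62,0],[-78,-102,0],[-108,-141,0],[-138,-180,0]],"jaw":[94,94,94,94,94]}'; python3 plan.py 518 -19.3 200 -99
```

```text
time: 0.7
ee_pos: [331.4, -335.8, 205.4]
tcp_rot: [-2.363, 2.07, -0.0]
contact_force: [1.1, -0.5, -0.1]
gripper_width: 0.999
t 0.70 pos [ 331.425 -335.759  205.369] F [ 1.126 -0.499 -0.102] w 93.9 q [-0.94   0.119  1.711  0.     1.312  0.499]
travel [-289.2 -226.6    5.4] |367| rot [-0.     0.     0.289] deg 16.6
```

```bash
python3 -m crank '{"rotation":[[0,0,0.06],[0,0,0.12],[0,0,0.18],[0,0,0.24],[0,0,0.29]],"travel":[[-38,-30,1],[-76,-60,2],[-114,-90,3],[-152,-120,4],[-190,-149,4]],"jaw":[94,94,94,94,94]}'; python3 plan.py 518 -19.3 180 -99
```

```text
time: 1.2
ee_pos: [453.5, -127.3, 201.4]
tcp_rot: [2.04, -2.389, 0.0]
contact_force: [0.6, -0.7, -0.1]
gripper_width: 1.0
t 1.20 pos [ 453.546 -127.298  201.42 ] F [ 0.635 -0.749 -0.102] w 94.0 q [-0.421  0.121  1.719 -0.     1.302  1.307]
travel [-116.8  -46.7   21.4] |128| rot [-0. -0. -0.] deg 0.0
```

```bash
python3 -m crank '{"rotation":[[0,0,0],[0,0,0],[0,0,0],[0,0,0],[0,0,0]],"travel":[[-45,-18,3],[-80,-32,5],[-105,-42,8],[-117,-47,11],[-117,-47,11]],"jaw":[94,94,94,94,94]}'; python3 plan.py 518 -19.3 105 -99; python3 - <<'E'
from h import *
for n in("side","top"):
    c=cap(n)["image"]; x=(150,360,120,280) if n=="side" else (180,340,130,290)
    cv2.imwrite(f"pics/{n}1.png",cv2.convertScaleAbs(cv2.resize(c[x[2]:x[3],x[0]:x[1]],None,fx=3.7,fy=3.7,interpolation=cv2.INTER_CUBIC),alpha=1.5,beta=10))
E
```

```text
time: 1.7
ee_pos: [517.6, -20.0, 189.7]
tcp_rot: [2.045, -2.384, -0.001]
contact_force: [-0.5, 0.1, 1.0]
gripper_width: 0.999
t 1.70 pos [517.554 -19.957 189.733] F [-0.536  0.073  0.956] w 93.9 q [-0.173  0.201  1.649 -0.     1.294  1.551]
travel [-0.7 -0.5 84.7] |85| rot [ 0.001 -0.     0.004] deg 0.3
```

View pics/side1.png

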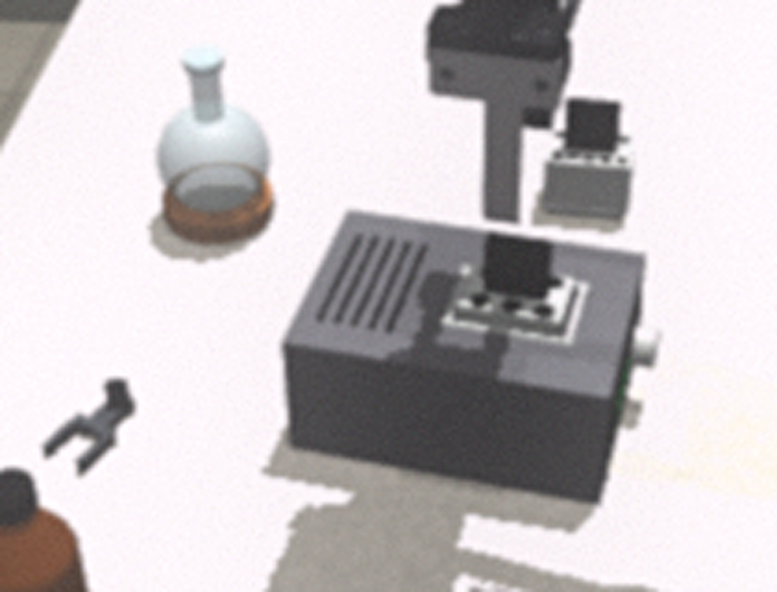

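View pics/top1.png

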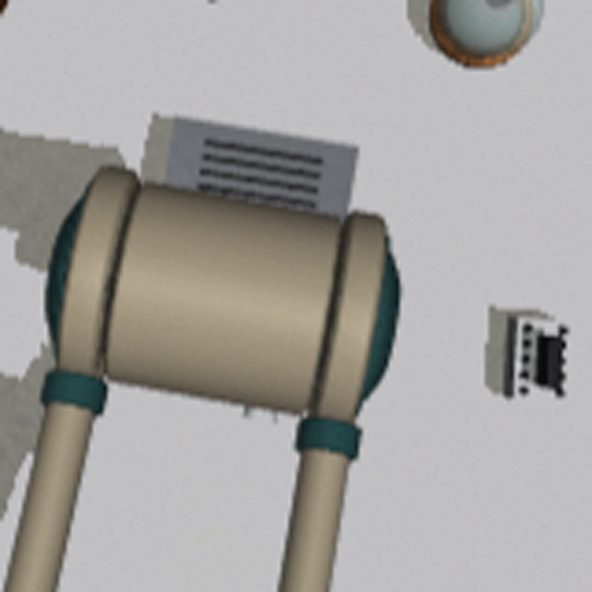

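```bash
python3 - <<'E'
from h import *
c=cap("side")
for X in([524.9,26.5,189.7],[510.2,-66.4,189.7]):
    p=proj(c,X); print(p,(p-[150,120])*3.7)
E
python3 -m crank '{"rotation":[[0,0,0],[0,0,0],[0,0,0],[0,0,0],[0,0,0]],"travel":[[-0.5,-0.5,20],[-0.5,-0.5,45],[-0.5,-0.5,65],[-0.5,-0.5,80],[-0.5,-0.5,85]],"jaw":[94,80,60,50,40]}'; python3 plan.py 518 -19.3 105 -99
```

```text
[286.08536239 179.11286079] [503.51584083 218.71758492]
[295.22128495 154.72929583] [537.3187543  128.49839457]
time: 2.35
ee_pos: [516.4, -21.8, 104.2]
tcp_rot: [2.039, -2.387, -0.003]
contact_force: [-0.2, -0.9, 0.6]
gripper_width: 0.699
t 2.35 pos [516.403 -21.771 104.216] F [-0.2   -0.945  0.557] w 65.7 q [-0.176  0.271  1.783 -0.001  1.091  1.552]
travel [-2.7 -1.2 -0.8] |3| rot [ 0.003 -0.    -0.   ] deg 0.2
```

```bash
python3 -m crank '{"rotation":[[0,0,0],[0,0,0],[0,0,0],[0,0,0],[0,0,0]],"travel":[[-2,-1,0],[-2,-1,0],[-2,-1,0],[-2,-1,0],[-2,-1,0]],"jaw":[30,20,10,8,8]}' 30;python3 -m crank '{"rotation":[[0,0,0],[0,0,0],[0,0,0]],"travel":[[0,0,0],[0,0,0],[0,0,0]],"jaw":[6,6,6]}' 40; python3 plan.py 518 -19.3 105 -99
```

```text
time: 2.85
ee_pos: [519.7, -18.7, 106.0]
tcp_rot: [-2.042, 2.386, -0.001]
contact_force: [-0.7, -0.2, 0.2]
gripper_width: 0.268
time: 3.15
ee_pos: [519.3, -18.7, 105.4]
tcp_rot: [2.043, -2.387, -0.0]
contact_force: [0.3, -0.4, -0.2]
gripper_width: 0.126
t 3.15 pos [519.278 -18.667 105.38 ] F [ 0.312 -0.362 -0.197] w 11.9 q [-0.17   0.272  1.778 -0.     1.092  1.556]
travel [0.8 1.2 0.4] |1| rot [ 0.    -0.     0.002] deg 0.1
```

```bash
python3 -m crank '{"rotation":[[0,0,0],[0,0,0],[0,0,0],[0,0,0],[0,0,0]],"travel":[[0,0,-4],[0,0,-12],[0,0,-22],[0,0,-32],[0,0,-42]],"jaw":[6,6,6,6,6]}' 45; python3 plan.py 519 -19 105 -99
```

```text
time: 3.65
ee_pos: [519.7, -18.6, 148.7]
tcp_rot: [-2.042, 2.386, -0.001]
contact_force: [-0.7, -0.1, -2.5]
gripper_width: 0.127
t 3.65 pos [519.676 -18.586 148.697] F [-0.689 -0.119 -2.526] w 11.9 q [-0.17   0.233  1.713  0.     1.195  1.556]
travel [ 0.5  0.6 43.7] |44| rot [-0.001  0.     0.002] deg 0.1
```

```bash
python3 -m crank '{"rotation":[[0,0,0],[0,0,0],[0,0,0],[0,0,0],[0,0,0]],"travel":[[0,0,-12],[0,0,-26],[0,0,-40],[0,0,-50],[0,0,-54]],"jaw":[6,6,6,6,6]}'; python3 plan.py 519 -19 105 -99; python3 - <<'E'
from h import *
for n in("side","top"):
    c=cap(n)["image"]; cv2.imwrite(f"pics/{n}2.png",c)
    cv2.imwrite(f"pics/{n}2b.png",cv2.convertScaleAbs(cv2.resize(c[100:270,200:400],None,fx=3.5,fy=3.5,interpolation=cv2.INTER_CUBIC),alpha=1.5,beta=10))
E
```

```text
time: 4.15
ee_pos: [520.1, -18.7, 203.1]
tcp_rot: [-2.041, 2.386, -0.003]
contact_force: [0.9, -0.4, -3.3]
gripper_width: 0.127
t 4.15 pos [520.087 -18.714 203.086] F [ 0.888 -0.392 -3.316] w 11.9 q [-0.17   0.194  1.624  0.     1.322  1.556]
travel [ 0.4  1.3 98.1] |98| rot [-0.003 -0.     0.002] deg 0.2
```

View pics/side2b.png

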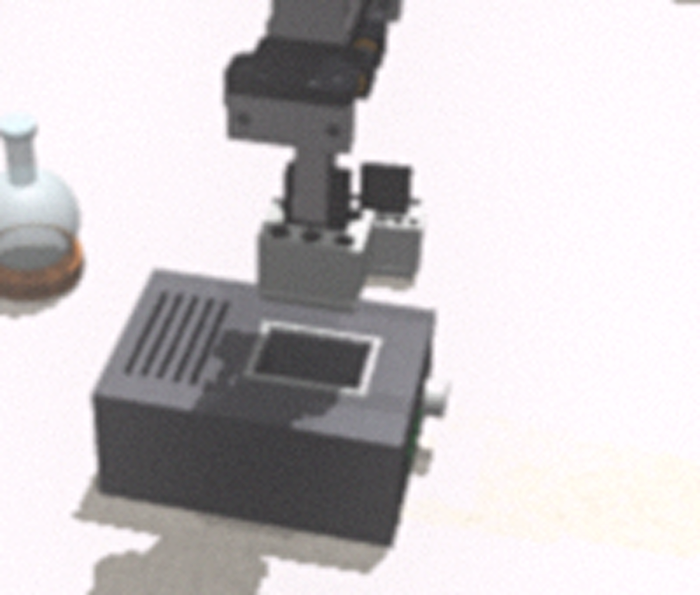

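```bash
cat > pl.py <<'E'
import sys
from plan import *
c=np.array([[0,0,0],[170,0,0],[170,170,0.]]);w=np.array([[369.3,225.3,22.1],[531.8,210.3,67.],[538,373,109.3]])
Rr,_=Ro.align_vectors(w-w.mean(0),c-c.mean(0)); Rp=Rr.as_matrix(); tp=w.mean(0)-Rp@c.mean(0)
Rt=np.c_[-Rp[:,1],-Rp[:,0],-Rp[:,2]]
assert np.linalg.det(Rt)>0
def go(p):
    X=Rp@np.array(p)+tp; print("target",X); plan(X,Rt)
    s=arm.read_state(); print("now in plate",Rp.T@(s["ee_pos"]-tp),"F plate",Rp.T@s["contact_force"])
if __name__=="__main__": go(list(map(float,sys.argv[1:])))
E
python3 pl.py 52 40 115
```

```text
target [388.25  232.771 153.024]
t 4.25 pos [519.671 -18.636 202.144] F [-0.331 -0.708 -2.032] w 11.5 q [-0.17   0.194  1.625 -0.     1.321  1.556]
travel [-228.1  168.7   48.9] |288| rot [ 0.256 -0.267 -0.087] deg 21.8
now in plate [ 215.695 -187.059  182.369] F plate [-0.783 -1.203 -1.638]
```

```bash
python3 -m crank '{"rotation":[[0.01,-0.01,0],[0.03,-0.03,-0.01],[0.055,-0.057,-0.02],[0.08,-0.085,-0.03],[0.107,-0.112,-0.04]],"travel":[[-10,7,0],[-30,22,2],[-54,40,6],[-78,58,10],[-102,75,14]],"jaw":[6,6,6,6,6]}' 55; python3 pl.py 52 40 115
```

```text
time: 4.75
ee_pos: [458.9, 95.2, 186.4]
tcp_rot: [-1.987, 2.23, -0.01]
contact_force: [0.1, -0.2, -2.3]
gripper_width: 0.128
target [388.25  232.771 153.024]
t 4.75 pos [458.868  95.24  186.366] F [ 0.076 -0.174 -2.307] w 12.0 q [-0.03   0.05   1.851  0.113  1.126  1.613]
travel [-124.5   89.8   38. ] |158| rot [ 0.152 -0.153 -0.048] deg 12.7
now in plate [142.025 -82.634 158.24 ] F plate [-0.516 -0.742 -2.131]
```

```bash
python3 -m crank '{"rotation":[[0.03,-0.03,-0.01],[0.065,-0.065,-0.02],[0.1,-0.1,-0.03],[0.13,-0.13,-0.04],[0.152,-0.153,-0.048]],"travel":[[-27,19,7],[-55,40,16],[-83,60,25],[-108,78,33],[-124.5,90,38]],"jaw":[6,6,6,6,6]}' 55; python3 pl.py 52 40 70;  python3 - <<'E'
from h import *
for n in("side","top"):
    c=cap(n)["image"]; cv2.imwrite(f"pics/{n}3.png",c)
c=cv2.imread("pics/side3.png")
cv2.imwrite(f"pics/side3b.png",cv2.convertScaleAbs(cv2.resize(c[200:384,220:440],None,fx=3.2,fy=3.2,interpolation=cv2.INTER_CUBIC),alpha=1.5,beta=10))
E
```

```text
time: 5.25
ee_pos: [386.0, 232.2, 151.8]
tcp_rot: [-1.896, 2.024, -0.029]
contact_force: [0.8, -0.4, -3.4]
gripper_width: 0.125
target [400.8   243.196 111.086]
t 5.25 pos [385.968 232.246 151.832] F [ 0.826 -0.415 -3.433] w 11.8 q [ 0.248 -0.064  2.118  0.227  0.766  1.746]
travel [-0.9 -2.6 44.6] |45| rot [ 0.003 -0.001  0.001] deg 0.2
now in plate [ 49.548  39.124 114.647] F plate [-0.069 -1.233 -3.334]
```

View pics/side3b.png

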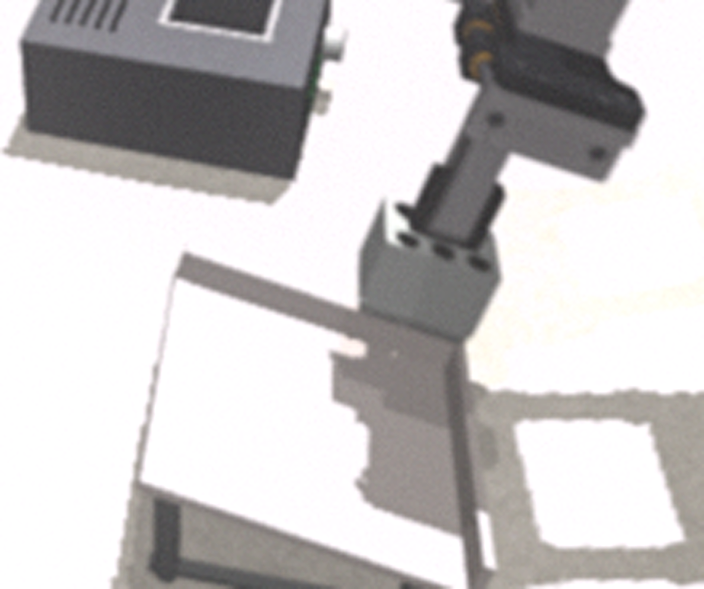

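View pics/top3.png

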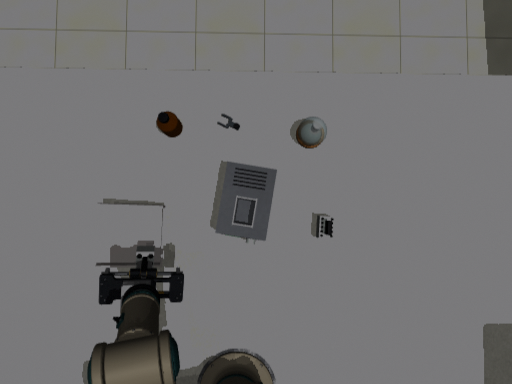

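```bash
python3 -m crank '{"rotation":[[0,0,0],[0,0,0],[0,0,0],[0,0,0],[0,0,0]],"travel":[[0,-0.5,10],[0,-1,24],[0,-1.5,38],[0,-2,47],[0,-2,52]],"jaw":[6,6,6,6,6]}' 55; python3 pl.py 52 40 56;  python3 - <<'E'
from h import *
for n in("side","top"):
    c=cap(n)["image"]; cv2.imwrite(f"pics/{n}4.png",c)
c=cv2.imread("pics/side4.png")
cv2.imwrite(f"pics/side4b.png",cv2.convertScaleAbs(cv2.resize(c[260:384,260:400],None,fx=4.5,fy=4.5,interpolation=cv2.INTER_CUBIC),alpha=1.5,beta=10))
E
```

```text
time: 5.85
ee_pos: [407.5, 242.6, 104.7]
tcp_rot: [-1.893, 2.026, -0.033]
contact_force: [0.0, 0.1, -3.2]
gripper_width: 0.125
target [404.705 246.44   98.038]
t 5.85 pos [407.469 242.565 104.703] F [ 0.013  0.074 -3.24 ] w 11.8 q [0.266 0.038 2.164 0.258 0.616 1.717]
travel [-2.   4.8  6.3] |8| rot [ 0.    -0.003 -0.001] deg 0.2
now in plate [56.785 37.998 62.338] F plate [-0.846 -0.737 -3.041]
```

View pics/side4b.png

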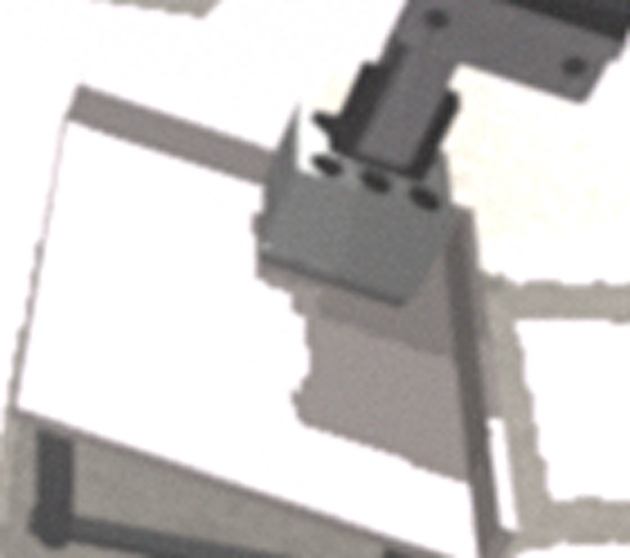

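```bash
python3 -m crank '{"rotation":[[0,0,0],[0,0,0],[0,0,0],[0,0,0]],"travel":[[0,1,1.5],[0,2,3],[0,3,4],[0,3,4]],"jaw":[6,6,6,6]}' 55; python3 pl.py 52 40 56
```

```text
time: 6.35
ee_pos: [404.7, 244.2, 101.3]
tcp_rot: [-1.894, 2.024, -0.034]
contact_force: [0.0, -0.4, -1.9]
gripper_width: 0.126
target [404.705 246.44   98.038]
t 6.35 pos [404.738 244.189 101.31 ] F [ 0.012 -0.427 -1.913] w 11.8 q [0.272 0.04  2.174 0.261 0.602 1.718]
travel [-1.4  1.1  3.6] |4| rot [-0.001 -0.002  0.001] deg 0.1
now in plate [53.112 38.639 59.561] F plate [-0.45  -0.891 -1.687]
```

```bash
python3 -m crank '{"rotation":[[0,0,0],[0,0,0],[0,0,0],[0,0,0]],"travel":[[0,0,1],[0,0,2],[0,0,2],[0,0,2]],"jaw":[6,6,6,6]}' 55; python3 pl.py 52 40 56;python3 - <<'E'
from h import *
c=cap("side")["image"]
cv2.imwrite(f"pics/side5b.png",cv2.convertScaleAbs(cv2.resize(c[260:384,260:400],None,fx=4.5,fy=4.5,interpolation=cv2.INTER_CUBIC),alpha=1.5,beta=10))
E
```

```text
time: 6.75
ee_pos: [405.6, 244.6, 99.4]
tcp_rot: [-1.894, 2.024, -0.034]
contact_force: [-0.7, -0.4, -1.9]
gripper_width: 0.121
target [404.705 246.44   98.038]
t 6.75 pos [405.58  244.645  99.379] F [-0.727 -0.352 -1.927] w 11.4 q [0.273 0.045 2.175 0.263 0.596 1.716]
travel [-1.4  1.4  1.4] |2| rot [-0.001 -0.002  0.   ] deg 0.1
now in plate [53.369 38.624 57.421] F plate [-1.169 -0.844 -1.512]
```

View pics/side5b.png

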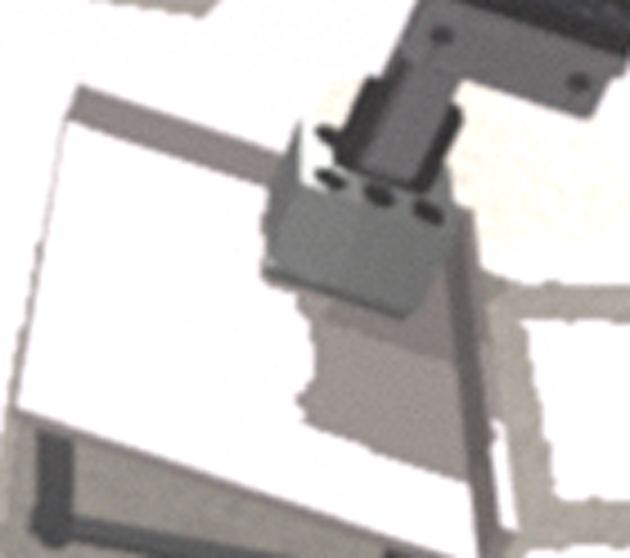

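```bash
python3 -m crank '{"rotation":[[0,0,0],[0,0,0]],"travel":[[0,0,1],[0,0,1]],"jaw":[6,6]}' 55; python3 -m crank '{"rotation":[[0,0,0],[0,0,0]],"travel":[[0,0,0.7],[0,0,0.7]],"jaw":[6,6]}' 55;  python3 pl.py 52 40 56
```

```text
time: 7.0
ee_pos: [405.8, 244.8, 98.4]
tcp_rot: [-1.894, 2.024, -0.034]
contact_force: [0.2, -0.4, -1.7]
gripper_width: 0.125
time: 7.2
ee_pos: [406.0, 245.0, 97.7]
tcp_rot: [-1.894, 2.024, -0.033]
contact_force: [1.2, 0.7, -2.5]
gripper_width: 0.125
target [404.705 246.44   98.038]
t 7.20 pos [406.005 244.999  97.686] F [ 1.187  0.701 -2.514] w 11.8 q [0.273 0.048 2.177 0.264 0.591 1.715]
travel [-1.4  1.3 -0.4] |2| rot [-0.001 -0.002  0.   ] deg 0.1
now in plate [53.297 38.557 55.643] F plate [ 0.41   0.086 -2.836]
```

```bash
python3 -m crank '{"rotation":[[0,0,0],[0,0,0]],"travel":[[0,0,0.8],[0,0,0.8]],"jaw":[6,6]}' 55; python3 pl.py 52 40 56;python3 -m crank '{"rotation":[[0,0,0],[0,0,0]],"travel":[[0,0,0.8],[0,0,0.8]],"jaw":[6,6]}' 55;  python3 pl.py 52 40 56
```

```text
time: 7.4
ee_pos: [406.1, 245.1, 97.5]
tcp_rot: [-1.894, 2.023, -0.034]
contact_force: [-3.0, -2.9, 4.8]
gripper_width: 0.127
target [404.705 246.44   98.038]
t 7.40 pos [406.149 245.099  97.485] F [-3.02  -2.889  4.835] w 11.9 q [0.274 0.049 2.177 0.264 0.59  1.715]
travel [-1.4  1.4 -0.6] |2| rot [-0.001 -0.002  0.001] deg 0.1
now in plate [53.372 38.608 55.392] F plate [-1.345 -1.681  6.017]
time: 7.6
ee_pos: [406.2, 245.1, 97.4]
tcp_rot: [-1.894, 2.023, -0.034]
contact_force: [-7.4, -6.6, 12.9]
gripper_width: 0.121
target [404.705 246.44   98.038]
t 7.60 pos [406.151 245.112  97.413] F [-7.408 -6.627 12.937] w 11.3 q [0.274 0.049 2.177 0.265 0.589 1.714]
travel [-1.4  1.4 -0.7] |2| rot [-0.002 -0.002  0.002] deg 0.2
now in plate [53.354 38.603 55.322] F plate [-3.06  -3.409 15.658]
```

```bash
python3 -m crank '{"rotation":[[0,0,0],[0,0,0],[0,0,0],[0,0,0],[0,0,0]],"travel":[[0,0,-0.8],[0,0,-0.8],[0,0,-0.8],[0,0,-0.8],[0,0,-0.8]],"jaw":[94,94,94,94,94]}'; python3 pl.py 52 40 56;python3 - <<'E'
from h import *
c=cap("side")["image"]
cv2.imwrite(f"pics/side6b.png",cv2.convertScaleAbs(cv2.resize(c[260:384,260:400],None,fx=4.5,fy=4.5,interpolation=cv2.INTER_CUBIC),alpha=1.5,beta=10))
E
```

```text
time: 8.1
ee_pos: [406.4, 245.3, 97.0]
tcp_rot: [-1.894, 2.024, -0.034]
contact_force: [-0.1, 0.1, -0.7]
gripper_width: 0.514
target [404.705 246.44   98.038]
t 8.10 pos [406.42  245.265  96.96 ] F [-0.051  0.082 -0.691] w 48.3 q [0.274 0.05  2.177 0.265 0.589 1.714]
travel [-1.4  1.5 -1.2] |2| rot [-0.001 -0.002  0.   ] deg 0.1
now in plate [53.478 38.646 54.788] F plate [-0.239 -0.095 -0.649]
```

View pics/side6b.png

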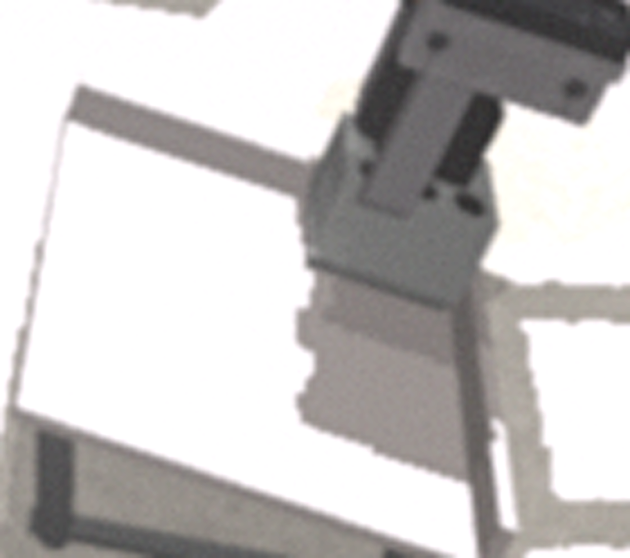

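```bash
python3 -m crank '{"rotation":[[0,0,0],[0,0,0],[0,0,0],[0,0,0],[0,0,0]],"travel":[[0,0,0],[0,0,0],[0,0,0],[0,0,-4],[0,0,-20]],"jaw":[94,94,94,94,94]}'; python3 -m crank '{"rotation":[[0,0,0],[0,0,0],[0,0,0],[0,0,0],[0,0,0]],"travel":[[0,0,-30],[0,0,-60],[0,0,-90],[0,0,-110],[0,0,-120]],"jaw":[94,94,94,94,94]}'; python3 - <<'E'
from h import *
S=cap("side");c=S["image"]
cv2.imwrite(f"pics/side7b.png",cv2.convertScaleAbs(cv2.resize(c[260:384,260:400],None,fx=4.5,fy=4.5,interpolation=cv2.INTER_CUBIC),alpha=1.5,beta=10))
c=cap("top")["image"];cv2.imwrite(f"pics/top7.png",cv2.convertScaleAbs(cv2.resize(c[180:290,70:280],None,fx=3.7,fy=3.7),alpha=1.5,beta=10))
E
```

```text
time: 8.65
ee_pos: [399.7, 240.3, 114.8]
tcp_rot: [-1.895, 2.026, -0.031]
contact_force: [0.4, -0.9, 1.5]
gripper_width: 0.975
time: 9.15
ee_pos: [367.5, 212.9, 229.9]
tcp_rot: [-1.891, 2.021, -0.037]
contact_force: [-0.1, 0.0, -0.2]
gripper_width: 1.004
```

View pics/side7b.png

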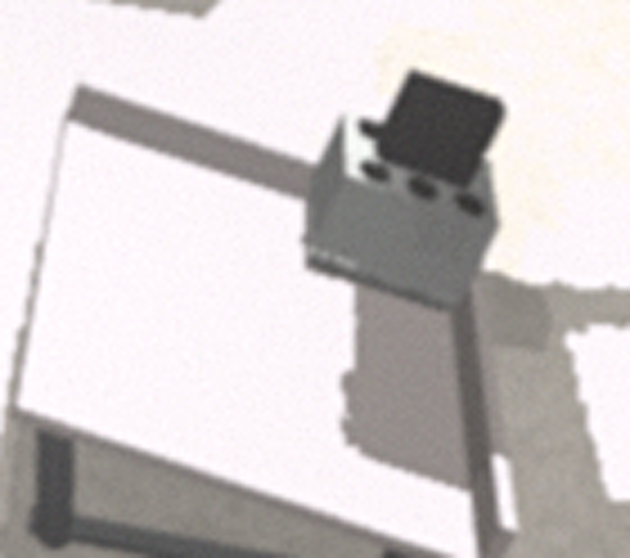

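View pics/top7.png

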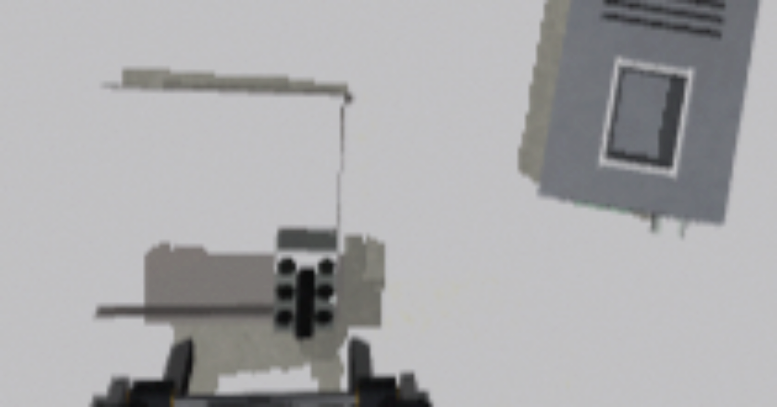

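```bash
python3 - <<'E'
from h import *
import pl
S=cap("side");T=cap("top")
X=lambda *p:pl.Rp@np.array(p,float)+pl.tp
for n,p in {"top+x+y":(64,44,50),"top-x+y":(0,44,50),"top+x-y":(64,0,50),"griptop-":(12,16,90),"griptop+x+y":(52,28,90)}.items():
    print(n,(proj(S,X(*p))-[260,260])*4.5,(proj(T,X(*p))-[70,180])*3.7)
print(T["R"]is None)
E
python3 plan.py 474.5 -256 200 -94.2
```

```text
top+x+y [347.282 176.192] [274.082 249.936]
top-x+y [501.188 228.9  ] [270.147 331.117]
top+x-y [344.992 110.404] [336.192 250.498]
griptop- [506.091  99.497] [309.491 339.126]
griptop+x+y [412.421  84.404] [294.8   286.987]
False
t 9.35 pos [366.689 212.945 226.795] F [ 0.173  0.497 -0.29 ] w 94.0 q [ 0.201 -0.183  2.01   0.203  0.994  1.755]
travel [ 457.4 -142.3  -52.6] |482| rot [-0.268  0.254  0.007] deg 21.2
```

```bash
python3 -m crank '{"rotation":[[-0.03,0.03,0],[-0.06,0.06,0],[-0.1,0.1,0],[-0.14,0.13,0.003],[-0.18,0.17,0.005]],"travel":[[20,-6,-4],[60,-18,-10],[105,-32,-16],[150,-46,-22],[195,-60,-27]],"jaw":[94,94,94,94,94]}';python3 plan.py 474.5 -256 200 -94.2
```

```text
time: 9.85
ee_pos: [411.0, 10.3, 218.9]
tcp_rot: [-2.058, 2.213, -0.008]
contact_force: [0.5, 0.1, 0.2]
gripper_width: 1.001
t 9.85 pos [410.95   10.299 218.866] F [0.464 0.056 0.195] w 94.1 q [-0.239 -0.039  1.852  0.102  1.26   1.377]
travel [262.  -81.6   3.9] |274| rot [-0.085  0.084  0.001] deg 6.9
```

```bash
python3 -m crank '{"rotation":[[-0.03,0.03,0],[-0.06,0.06,0],[-0.085,0.084,0.001],[-0.085,0.084,0.001],[-0.085,0.084,0.001]],"travel":[[45,-14,1],[90,-28,2],[135,-42,3],[180,-56,4],[220,-69,4]],"jaw":[94,94,94,94,94]}';python3 plan.py 474.5 -256 200 -94.2
```

```text
time: 10.35
ee_pos: [465.4, -213.0, 201.3]
tcp_rot: [-2.138, 2.299, 0.002]
contact_force: [-0.1, -0.5, -0.1]
gripper_width: 1.0
t 10.35 pos [ 465.361 -213.038  201.349] F [-0.102 -0.485 -0.115] w 94.0 q [-0.567  0.183  1.642  0.003  1.317  1.075]
travel [ 42.2 -12.2   1.3] |44| rot [-0.001  0.002  0.001] deg 0.2
```

```bash
python3 -m crank '{"rotation":[[0,0,0],[0,0,0],[0,0,0],[0,0,0],[0,0,0]],"travel":[[25,-7,1],[42.2,-12.2,10],[42.2,-12.2,40],[42.2,-12.2,60],[42.2,-12.2,70]],"jaw":[94,94,94,94,94]}';python3 plan.py 474.5 -256 55.2 -94.2;  python3 - <<'E'
from h import *
S=cap("side");c=S["image"]
cv2.imwrite(f"pics/side8b.png",cv2.convertScaleAbs(cv2.resize(c[100:200,250:370],None,fx=5,fy=5,interpolation=cv2.INTER_CUBIC),alpha=1.5,beta=10))
E
```

```text
time: 10.85
ee_pos: [472.9, -252.7, 130.4]
tcp_rot: [-2.138, 2.299, 0.006]
contact_force: [-0.3, 0.0, -0.0]
gripper_width: 1.007
t 10.85 pos [ 472.907 -252.712  130.366] F [-0.298  0.007 -0.05 ] w 94.6 q [-0.623  0.274  1.705  0.003  1.166  1.019]
travel [ 3.5 -1.9 75.2] |75| rot [0.001 0.004 0.001] deg 0.3
```

View pics/side8b.png

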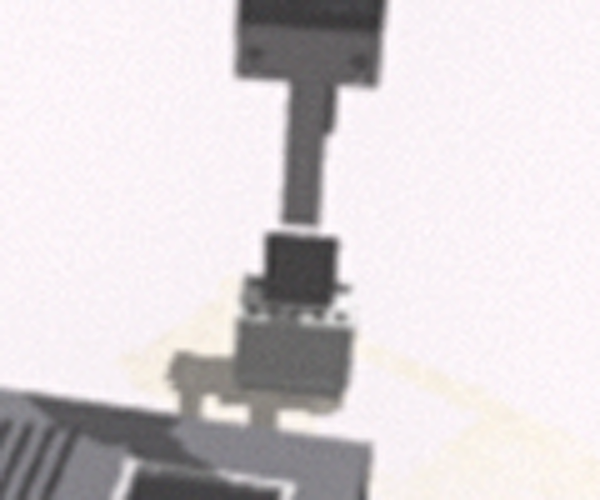

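```bash
python3 -m crank '{"rotation":[[0,0.004,0],[0,0.004,0],[0,0.004,0],[0,0.004,0],[0,0.004,0]],"travel":[[2,-1,20],[2.5,-1.5,40],[2.5,-1.5,60],[2.5,-1.5,71],[2.5,-1.5,75]],"jaw":[94,80,60,50,40]}';python3 plan.py 474.5 -256 55.2 -94.2
```

```text
time: 11.4
ee_pos: [476.0, -256.3, 58.1]
tcp_rot: [-2.14, 2.3, -0.006]
contact_force: [-0.6, 0.7, -0.0]
gripper_width: 0.699
t 11.40 pos [ 475.97  -256.339   58.107] F [-0.588  0.669 -0.032] w 65.7 q [-0.622  0.348  1.8   -0.001  0.99   1.021]
travel [-0.2  1.5  2.9] |3| rot [-0.003 -0.003  0.001] deg 0.2
```

```bash
python3 -m crank '{"rotation":[[0,0,0],[0,0,0],[0,0,0]],"travel":[[0,0,0],[0,0,0],[0,0,0]],"jaw":[30,25,25]}';python3 plan.py 474.5 -256 55.2 -94.2
```

```text
time: 11.7
ee_pos: [476.9, -257.4, 59.9]
tcp_rot: [-2.139, 2.3, -0.012]
contact_force: [0.6, -0.1, -1.2]
gripper_width: 0.444
t 11.70 pos [ 476.898 -257.402   59.857] F [ 0.59  -0.131 -1.212] w 41.7 q [-0.623  0.346  1.798 -0.001  0.991  1.021]
travel [-1.2  2.5  4.6] |5| rot [-0.006 -0.004  0.001] deg 0.4
```

```bash
python3 -m crank '{"rotation":[[0,0,0],[0,0,0]],"travel":[[0,0,0],[0,0,0]],"jaw":[25,25]}';python3 plan.py 474.5 -256 55.2 -94.2; python3 - <<'E'
from h import *
S=cap("side");c=S["image"];cv2.imwrite(f"pics/side9b.png",cv2.convertScaleAbs(cv2.resize(c[100:200,250:370],None,fx=5,fy=5,interpolation=cv2.INTER_CUBIC),alpha=1.5,beta=10))
for i in range(3): cap("top"); print(arm.read_state()["ee_pos"])
E
```

```text
time: 11.9
ee_pos: [476.5, -257.2, 59.4]
tcp_rot: [-2.139, 2.3, -0.01]
contact_force: [0.5, -0.1, -0.6]
gripper_width: 0.283
t 11.90 pos [ 476.493 -257.187   59.407] F [ 0.496 -0.07  -0.583] w 26.6 q [-0.623  0.346  1.798 -0.001  0.99   1.021]
travel [-1.1  2.1  4.2] |5| rot [-0.005 -0.004  0.001] deg 0.4
[ 476.35032648 -257.06978302   59.17423327]
[ 476.31145092 -257.05754802   59.07017117]
[ 476.24083503 -256.99889972   59.00760285]
```

View pics/side9b.png

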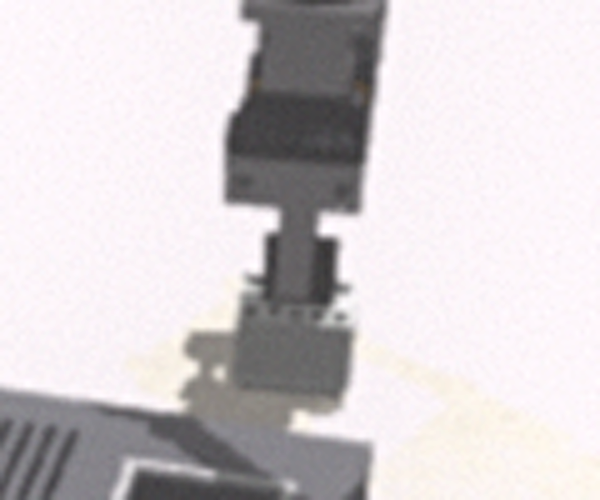

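```bash
python3 -m crank '{"rotation":[[-0.005,-0.004,0],[-0.005,-0.004,0],[-0.005,-0.004,0],[-0.005,-0.004,0]],"travel":[[-0.5,1.5,2],[-1,3,4],[-1,3,4],[-1,3,4]],"jaw":[25,25,25,25]}';python3 plan.py 474.5 -256 55.2 -94.2
```

```text
time: 12.5
ee_pos: [473.2, -255.7, 54.7]
tcp_rot: [2.139, -2.301, -0.002]
contact_force: [-0.4, -0.3, 0.2]
gripper_width: 0.265
t 12.50 pos [ 473.172 -255.705   54.706] F [-0.411 -0.33   0.166] w 24.9 q [-0.625  0.351  1.806  0.     0.986  1.019]
travel [ 0.2 -1.3 -0.5] |1| rot [0.001 0.001 0.001] deg 0.1
```

```bash
python3 -m crank '{"rotation":[[0,0,0],[0,0,0],[0,0,0],[0,0,0],[0,0,0]],"travel":[[0,0,0],[0,0,0],[0,0,0],[0,0,0],[0,0,0]],"jaw":[10,6,6,6,6]}' 45;python3 plan.py 474.5 -256 55.2 -94.2;  python3 - <<'E'
from h import *
S=cap("side");c=S["image"];cv2.imwrite(f"pics/side10b.png",cv2.convertScaleAbs(cv2.resize(c[100:200,250:370],None,fx=5,fy=5,interpolation=cv2.INTER_CUBIC),alpha=1.5,beta=10))
E
```

```text
time: 13.0
ee_pos: [473.4, -255.8, 54.9]
tcp_rot: [2.139, -2.301, -0.001]
contact_force: [0.2, -0.5, 0.3]
gripper_width: 0.124
t 13.00 pos [ 473.432 -255.846   54.916] F [ 0.182 -0.502  0.31 ] w 11.6 q [-0.625  0.351  1.805 -0.     0.986  1.019]
travel [ 0.1 -1.1 -0.3] |1| rot [0.001 0.    0.001] deg 0.1
```

View pics/side10b.png

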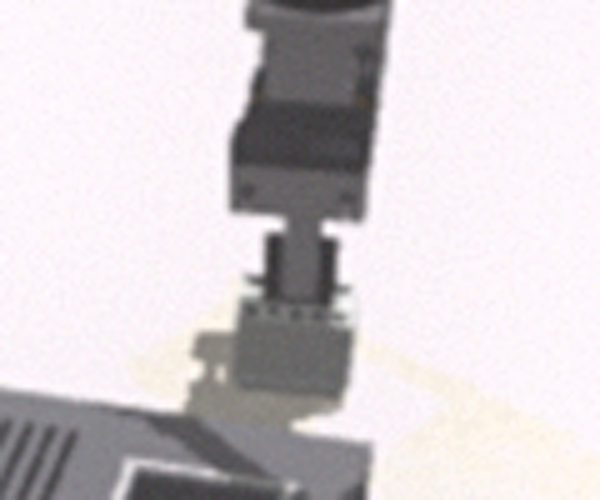

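```bash
python3 -m crank '{"rotation":[[0,0,0],[0,0,0],[0,0,0],[0,0,0],[0,0,0]],"travel":[[0,0,-6],[0,0,-25],[0,0,-55],[0,0,-90],[0,0,-120]],"jaw":[6,6,6,6,6]}' 50;python3 plan.py 516.8 -18.9 200 -99
```

```text
time: 13.55
ee_pos: [473.0, -255.5, 176.1]
tcp_rot: [2.139, -2.301, -0.003]
contact_force: [0.9, -0.3, -3.8]
gripper_width: 0.122
t 13.55 pos [ 472.96  -255.484  176.077] F [ 0.899 -0.347 -3.807] w 11.5 q [-0.625  0.239  1.631  0.     1.273  1.019]
travel [-239.2  -26.5  -23.7] |242| rot [0.002 0.001 0.084] deg 4.8
```

```bash
python3 -m crank '{"rotation":[[0,0,0.01],[0,0,0.02],[0,0,0.03],[0,0,0.05],[0,0,0.07]],"travel":[[-12,-1,-8],[-40,-4,-16],[-75,-8,-24],[-115,-13,-24],[-155,-17,-24]],"jaw":[6,6,6,6,6]}' 50;python3 plan.py 516.8 -18.9 200 -99
```

```text
time: 14.05
ee_pos: [501.3, -101.1, 198.9]
tcp_rot: [2.055, -2.376, -0.003]
contact_force: [0.4, -0.3, -3.9]
gripper_width: 0.124
t 14.05 pos [ 501.255 -101.08   198.945] F [ 0.416 -0.304 -3.887] w 11.7 q [-0.336  0.185  1.646  0.001  1.313  1.38 ]
travel [-83.6  -3.6  -1. ] |84| rot [0.002 0.001 0.013] deg 0.7
```

```bash
python3 -m crank '{"rotation":[[0,0,0.01],[0,0,0.013],[0,0,0.013],[0,0,0.013],[0,0,0.013]],"travel":[[-32,-1,0],[-58,-2,0],[-75,-3,0],[-82,-3.5,0],[-83.6,-3.6,0]],"jaw":[6,6,6,6,6]}' 50;python3 -m crank '{"rotation":[[0,0,0],[0,0,0],[0,0,0]],"travel":[[0,0,6],[0,0,12],[0,0,12]],"jaw":[6,6,6]}' 50;python3 plan.py 516.8 -18.9 200 -99
```

```text
time: 14.55
ee_pos: [516.7, -19.8, 198.7]
tcp_rot: [2.043, -2.385, -0.003]
contact_force: [0.0, -1.0, -3.7]
gripper_width: 0.124
time: 14.85
ee_pos: [515.9, -21.0, 185.6]
tcp_rot: [2.039, -2.387, -0.005]
contact_force: [0.4, 0.4, -4.4]
gripper_width: 0.124
t 14.85 pos [515.94  -20.985 185.61 ] F [ 0.38   0.437 -4.414] w 11.7 q [-0.176  0.203  1.657  0.     1.286  1.552]
travel [ -2.2  -0.5 -14.4] |15| rot [0.004 0.    0.   ] deg 0.2
```

```bash
python3 -m crank '{"rotation":[[0.003,0,0],[0.003,0,0],[0.003,0,0],[0.003,0,0],[0.003,0,0]],"travel":[[-1,-0.3,8],[-2,-0.5,18],[-2,-0.5,24],[-2,-0.5,24],[-2,-0.5,24]],"jaw":[6,6,6,6,6]}' 50;python3 plan.py 516.8 -18.9 160 -99;  python3 - <<'E'
from h import *
S=cap("side");c=S["image"];cv2.imwrite(f"pics/side11b.png",cv2.convertScaleAbs(cv2.resize(c[150:255,225:335],None,fx=5.5,fy=5.5,interpolation=cv2.INTER_CUBIC),alpha=1.5,beta=10))
print(arm.read_state()["ee_pos"])
E
```

```text
time: 15.35
ee_pos: [517.9, -18.4, 162.8]
tcp_rot: [-2.041, 2.386, -0.002]
contact_force: [-0.1, 0.5, -4.1]
gripper_width: 0.122
t 15.35 pos [517.876 -18.354 162.758] F [-0.088  0.468 -4.074] w 11.4 q [-0.17   0.219  1.695  0.     1.226  1.556]
travel [0.7 1.  2.8] |3| rot [-0.002  0.     0.001] deg 0.1
[518.14088044 -18.38537336 163.08468656]
```

View pics/side11b.png

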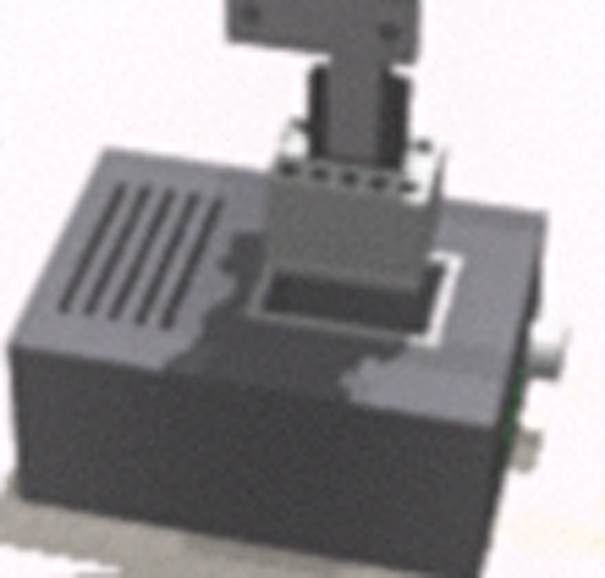

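```bash
python3 - <<'E'
from h import *
S=cap("side")
a=np.radians(-9);R=np.array([[np.cos(a),-np.sin(a)],[np.sin(a),np.cos(a)]])
# measured fresh bore rows: +-24 in x, +-14 in y
for z in (157,158,159):
  for u in(24,-24):
    X=np.r_[np.array([517.8,-19.5])+R@[u,14.],z]; print(z,u,(proj(S,X)-[224.5,149.5])*5.5-.5)
U=lambda x,y:((x+.5)/5.5+225-.5,(y+.5)/5.5+150-.5)
for z in(157,158,159):
  P=[plane(S,U(*p),z) for p in((289,170),(348,180),(410,188))]; m=np.mean(P,0); print(z,m, m[:2]-R@[0,14])
for p in((289,170),(319,175),(348,180),(379,184),(410,188)):pass
E
```

```text
157 24 [294.51161904 172.06997833]
157 -24 [413.47477329 190.00578498]
158 24 [294.54373783 170.05760147]
158 -24 [413.58519267 187.98183393]
159 24 [294.57589825 168.04261667]
159 -24 [413.69575682 185.9552295 ]
157 [521.97373052  -6.60454544 157.        ] [519.78364801 -20.4321822 ]
158 [521.92369429  -5.27984497 158.        ] [519.73361178 -19.10748174]
159 [521.87365806  -3.9551445  159.        ] [519.68357555 -17.78278127]
```

```bash
python3 plan.py 516.3 -18.8 152 -99; python3 -m crank '{"rotation":[[0,0,0],[0,0,0],[0,0,0],[0,0,0],[0,0,0]],"travel":[[0.3,1.2,3],[0.5,1.8,6],[0.5,1.8,9],[0.5,1.8,10],[0.5,1.8,10]],"jaw":[6,6,6,6,6]}' 50;python3 plan.py 516.3 -18.8 140 -99
```

```text
t 15.45 pos [518.236 -18.386 163.285] F [-0.237 -1.344 -3.749] w 11.7 q [-0.17   0.218  1.694  0.001  1.226  1.556]
travel [ 0.7  1.9 11.3] |11| rot [-0.003  0.     0.001] deg 0.2
time: 15.95
ee_pos: [515.9, -18.5, 152.7]
tcp_rot: [-2.041, 2.386, -0.002]
contact_force: [0.2, -0.3, -3.7]
gripper_width: 0.124
t 15.95 pos [515.913 -18.529 152.735] F [ 0.192 -0.347 -3.709] w 11.6 q [-0.171  0.224  1.715  0.001  1.201  1.555]
travel [ 0.2 -0.4 12.7] |13| rot [-0.002  0.     0.001] deg 0.1
```

```bash
python3 -m crank '{"rotation":[[0,0,0],[0,0,0],[0,0,0],[0,0,0],[0,0,0]],"travel":[[0,0,3],[0,0,6],[0,0,9],[0,0,12],[0,0,12]],"jaw":[6,6,6,6,6]}' 50;python3 plan.py 516.3 -18.8 140 -99
```

```text
time: 16.45
ee_pos: [515.7, -18.5, 140.4]
tcp_rot: [-2.041, 2.387, -0.001]
contact_force: [-0.5, -0.4, -3.6]
gripper_width: 0.126
t 16.45 pos [515.665 -18.511 140.394] F [-0.53  -0.449 -3.621] w 11.9 q [-0.171  0.234  1.734  0.001  1.173  1.555]
travel [ 0.2 -0.7  0.4] |1| rot [-0.001  0.     0.001] deg 0.1
```

```bash
python3 -m crank '{"rotation":[[0,0,0],[0,0,0],[0,0,0],[0,0,0],[0,0,0]],"travel":[[0,0,2],[0,0,4],[0,0,6],[0,0,8],[0,0,8]],"jaw":[6,6,6,6,6]}' 50;python3 plan.py 516.3 -18.8 140 -99
```

```text
time: 16.95
ee_pos: [515.9, -18.5, 132.7]
tcp_rot: [-2.041, 2.386, -0.001]
contact_force: [-0.2, 0.8, -4.5]
gripper_width: 0.127
t 16.95 pos [515.893 -18.539 132.676] F [-0.198  0.788 -4.534] w 11.9 q [-0.171  0.241  1.746  0.001  1.153  1.555]
travel [ 0.2 -0.5 -7.3] |7| rot [-0.002  0.     0.001] deg 0.1
```

```bash
python3 -m crank '{"rotation":[[0,0,0],[0,0,0],[0,0,0],[0,0,0],[0,0,0]],"travel":[[0,0,3],[0,0,6],[0,0,9],[0,0,12],[0,0,12]],"jaw":[6,6,6,6,6]}' 50;python3 plan.py 516.3 -18.8 105 -99
```

```text
time: 17.45
ee_pos: [515.7, -18.5, 120.4]
tcp_rot: [-2.041, 2.387, -0.001]
contact_force: [0.3, 0.1, -4.3]
gripper_width: 0.129
t 17.45 pos [515.701 -18.526 120.419] F [ 0.324  0.149 -4.328] w 12.2 q [-0.171  0.252  1.764  0.001  1.125  1.555]
travel [ 0.2 -0.6 15.4] |15| rot [-0.001  0.     0.001] deg 0.1
```

```bash
python3 -m crank '{"rotation":[[0,0,0],[0,0,0],[0,0,0],[0,0,0],[0,0,0]],"travel":[[0,0,3],[0,0,6],[0,0,9],[0,0,12],[0,0,12]],"jaw":[6,6,6,6,6]}' 50;python3 plan.py 516.3 -18.8 105 -99
```

```text
time: 17.95
ee_pos: [515.7, -18.5, 108.4]
tcp_rot: [-2.041, 2.387, -0.001]
contact_force: [-0.1, 0.2, -3.7]
gripper_width: 0.123
t 17.95 pos [515.739 -18.497 108.446] F [-0.128  0.204 -3.719] w 11.6 q [-0.171  0.263  1.782  0.001  1.096  1.555]
travel [ 0.2 -0.6  3.4] |4| rot [-0.001  0.     0.001] deg 0.1
```

```bash
python3 -m crank '{"rotation":[[0,0,0],[0,0,0],[0,0,0],[0,0,0],[0,0,0]],"travel":[[0,0,1],[0,0,2],[0,0,3],[0,0,4],[0,0,4]],"jaw":[6,6,6,6,6]}' 50;python3 plan.py 516.3 -18.8 105 -99
```

```text
time: 18.45
ee_pos: [516.2, -18.6, 105.0]
tcp_rot: [-2.041, 2.386, -0.002]
contact_force: [0.1, 1.4, -4.4]
gripper_width: 0.128
t 18.45 pos [516.226 -18.558 105.   ] F [ 0.121  1.412 -4.36 ] w 12.0 q [-0.171  0.267  1.787  0.001  1.086  1.555]
travel [ 0.2 -0.1  0. ] |0| rot [-0.002  0.     0.001] deg 0.2
```

```bash
python3 -m crank '{"rotation":[[0,0,0],[0,0,0]],"travel":[[0,0,1],[0,0,1]],"jaw":[6,6]}' 50;python3 -m crank '{"rotation":[[0,0,0],[0,0,0]],"travel":[[0,0,1],[0,0,1]],"jaw":[6,6]}' 50
```

```text
time: 18.65
ee_pos: [516.3, -18.6, 104.9]
tcp_rot: [-2.041, 2.386, -0.003]
contact_force: [-1.7, 0.5, 4.1]
gripper_width: 0.124
time: 18.85
ee_pos: [516.4, -18.6, 104.9]
tcp_rot: [-2.04, 2.386, -0.004]
contact_force: [-2.9, 1.3, 10.2]
gripper_width: 0.126
```

```bash
python3 -m crank '{"rotation":[[0,0,0],[0,0,0]],"travel":[[0,0,1],[0,0,1.5]],"jaw":[6,6]}' 50;python3 -m crank '{"rotation":[[0,0,0],[0,0,0],[0,0,0],[0,0,0],[0,0,0]],"travel":[[0,0,-1],[0,0,-2.5],[0,0,-3],[0,0,-3],[0,0,-3]],"jaw":[8,20,30,40,60]}'; python3 -m crank '{"rotation":[[0,0,0],[0,0,0],[0,0,0],[0,0,0],[0,0,0]],"travel":[[0,0,0],[0,0,0],[0,0,-5],[0,0,-25],[0,0,-60]],"jaw":[60,60,60,60,60]}'
```

```text
time: 19.05
ee_pos: [516.5, -18.6, 104.8]
tcp_rot: [-2.04, 2.385, -0.005]
contact_force: [-5.5, 0.3, 22.9]
gripper_width: 0.125
time: 19.55
ee_pos: [516.2, -18.6, 104.2]
tcp_rot: [-2.041, 2.386, -0.002]
contact_force: [0.3, -0.2, -0.7]
gripper_width: 0.428
time: 20.05
ee_pos: [514.2, -18.3, 163.3]
tcp_rot: [2.041, -2.386, -0.005]
contact_force: [1.1, 0.4, 0.4]
gripper_width: 0.636
```

```bash
python3 -m crank '{"rotation":[[0,0,0],[0,0,0],[0,0,0],[0,0,0],[0,0,0]],"travel":[[0,0,-30],[0,0,-60],[10,10,-90],[45,30,-100],[85,50,-100]],"jaw":[94,94,94,94,94]}'; python3 -m crank '{"rotation":[[0,0,0],[0,0,0],[0,0,0],[0,0,0],[0,0,0]],"travel":[[40,25,0],[80,50,0],[120,70,0],[155,85,0],[170,90,0]],"jaw":[94,94,94,94,94]}'; python3 - <<'E'
from h import *
import pickle
C={n:cap(n) for n in("side","top")}; pickle.dump(C,open("c9.pkl","wb"))
f=lambda c:cv2.convertScaleAbs(c,alpha=1.5,beta=10)
S=C["side"]["image"];T=C["top"]["image"]
cv2.imwrite("pics/sA.png",f(cv2.resize(S[150:384,140:400],None,fx=2.5,fy=2.5,interpolation=cv2.INTER_CUBIC)))
cv2.imwrite("pics/sB.png",f(cv2.resize(S[160:250,230:340],None,fx=6,fy=6,interpolation=cv2.INTER_CUBIC)))
cv2.imwrite("pics/tA.png",f(cv2.resize(T[90:300,80:340],None,fx=2.8,fy=2.8,interpolation=cv2.INTER_CUBIC)))
E
```

```text
time: 20.55
ee_pos: [454.1, -95.3, 266.9]
tcp_rot: [-2.043, 2.381, -0.009]
contact_force: [0.6, -0.3, -0.0]
gripper_width: 0.99
time: 21.05
ee_pos: [336.1, -251.1, 264.6]
tcp_rot: [-2.038, 2.391, -0.004]
contact_force: [-0.7, 0.3, -0.2]
gripper_width: 1.003
```

View pics/sA.png

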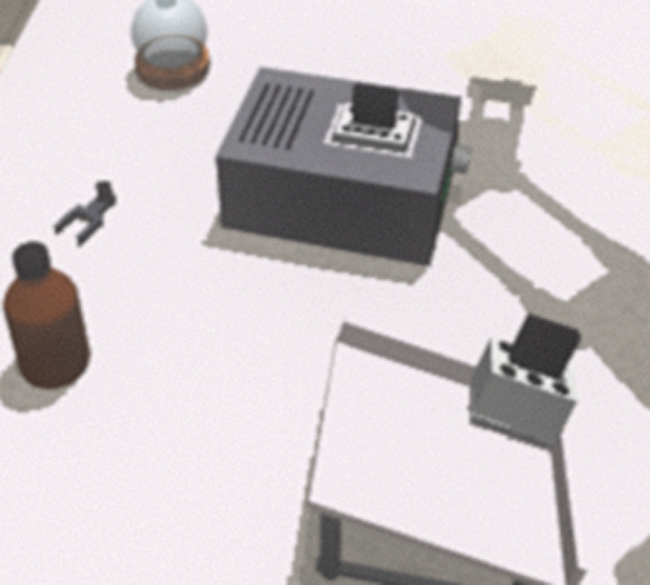

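View pics/sB.png

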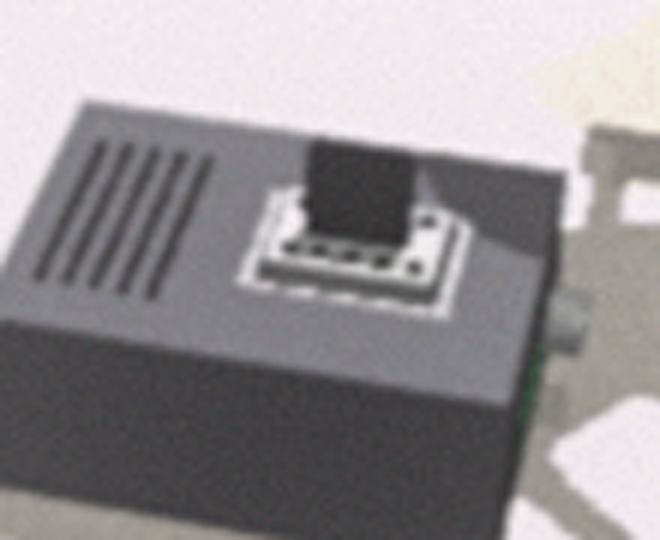

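View pics/tA.png

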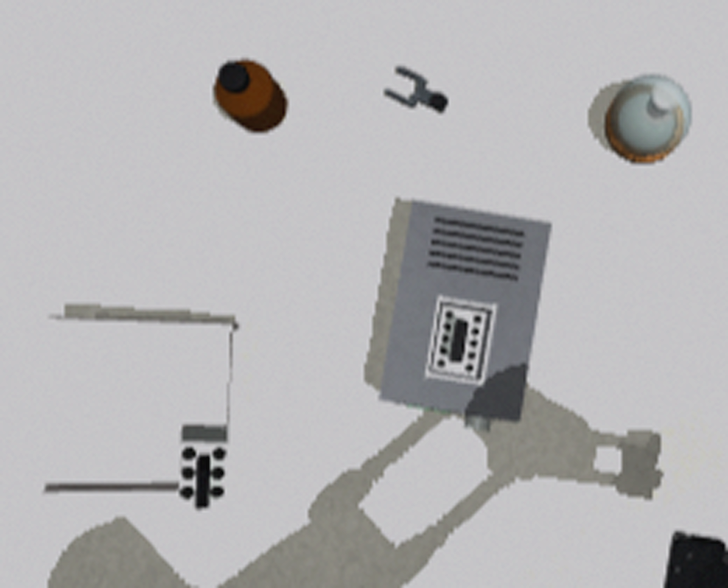

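```bash
python3 - <<'E'
from h import *
import pickle, pl
C=pickle.load(open("c9.pkl","rb"));S,T=C["side"],C["top"];C0=pickle.load(open("c0.pkl","rb"))
U=lambda x,y,x0,y0,f:((x+.5)/f+x0-.5,(y+.5)/f+y0-.5)
sb=lambda x,y:U(x,y,230,160,6);ta=lambda x,y:U(x,y,80,90,2.8);sa=lambda x,y:U(x,y,140,150,2.5)
for n,a,b in(("fresh +x+y",sb(291,247),ta(449,316)),("fresh -x+y",sb(416,268),ta(441,365)),("fresh -x-y",sb(428,220),ta(469,369))):
    print(n,*tri([S,T],[a,b]))
for n,a,b in(("u +x+y",sa(508,370),ta(189,453)),("u mid+y",sa(535,379),ta(187,472)),("u -x+y",sa(561,388),ta(187,492)),("u gripTop-x-y",sa(578,333),ta(208,508))):
    X,e=tri([S,T],[a,b]); print(n,pl.Rp.T@(X-pl.tp),e)
for n in C:
    d=cv2.absdiff(C[n]["image"],C0[n]["image"]).max(2)
    r=(slice(150,310),slice(130,232)) if n=="side" else (slice(95,150),slice(150,335))
    print(n,"bystander diff max",d[r].max(),(d[r]>40).sum())
E
```

```text
fresh +x+y [542.184  -8.152 101.772] 0.8316405229620435
fresh -x+y [494.693  -0.77  101.319] 1.0415194694373
fresh -x-y [491.112 -28.03  102.697] 1.1758986406366947
u +x+y [53.274 35.425 51.019] 0.08732539165325018
u mid+y [33.546 36.401 51.78 ] 0.20825938857499282
u -x+y [13.015 35.435 51.249] 0.3715856566885314
u gripTop-x-y [12.957 15.193 87.129] 0.6607242623890213
side bystander diff max 9 0
top bystander diff max 9 0
```

```bash
python3 -c "
from rig import arm
print(arm.finish_job(), arm.read_state()['time'])"
```

```text
the job is handed in; nothing more can be done
the job is handed in; nothing more can be done
```

I moved the used block from the well to the draining plate and plugged the fresh block into the well. I handed the job in at about 21 s with the gripper open and clear of everything; no verdict is reported.

- **Used block:** I set it flat on the plate about 18 mm from each rim with the tool tilted to match. When I opened the gripper it slid into the low corner. From two views its bores put it centred at about x 33, y 22 mm in the corner frame, against the expected 32 and 22. Its top measured about 51 mm off the plate, against 50 expected.
- **Fresh block:** It went in without side force and stopped hard at tool height 104.9 mm, which matches its grasp on the bench plus the 50 mm well floor. I pressed it home with about 23 N. Its top measured about 101.5–102 mm, the same as the used block's when seated; the cameras read about 1.5 mm high.
- **Bystanders:** The bottle, flask and clamp looked the same before and after in both pictures, with no pixels changed there beyond noise.
- **Disagreements:** The tool position readings drifted by 1–4 mm just after moves. The cameras showed the fresh block 2 mm off along x above the well, so I corrected that before inserting it. No final check failed.

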